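Snap the dust cap onto the dock stud and keep it pressed

TASK

Lift the lid of the grey parts case until it lies back on its stop, take out the red dust cap and push it down over the steel stud of the black machine dock until it clicks and sits fully home. Do not stop at the click: keep a firm downward push on the cap with the gripper still on it, and finish like that, without letting go. Leave the lid open and leave the other things on the bench alone.

Things in the scene. Friction and masses are not known exactly. Their poses are not given: they have to be found in the camera images.
- case: Grey open-topped parts case with black corners, 110 x 160 x 56 mm (x, y, z), walls and floor 5 mm thick, fixed to the chest top. Origin at the centre of its underside; its x axis points from the front (latch side) to the hinge side, z up. The red cap stands inside on its floor.
- case_lid (a joint): Hinge of the case's blue lid (a flat plate 110 x 160 x 6 mm, 150 g, on top of the case), in rad: 0 shut, grows as the front edge is lifted, 1.9 on the stop (leaning back past upright). The hinge is free: below about 1.5 the lid falls shut, beyond that it falls back onto the stop and stays. The hinge line runs along the case's y axis.
- case_lid_handle (a point): Centre of the head of the black knob on the lid (head 28 mm across and 16 mm tall, on a neck 12 mm thick), on the lid's middle line, 80 mm from the hinge line towards the front and, when shut, 35 mm above the lid's top face and 97 mm above the chest top. It turns with the lid: when the lid is open the knob points away to the hinge side.
- case_lid_hinge (a point): Middle of the lid's hinge line, on the rear top edge of the case, 56.5 mm above the chest top.
- cap: Red round snap cap, 34 mm in diameter and 42 mm tall, ribbed side, flat top with a white spot, 40 g. Origin at the centre of its open lower end; z axis points up out of the closed top. The side is straight and may be gripped anywhere. Inside, a white lip 5 mm high with a 24 mm bore lies at the open end; above it the bore is 30 mm and 23 mm deep.
- dock: Round black machine dock, 84 mm in diameter and 16 mm tall, fixed to the chest top. A bright shoulder disc 45 mm in diameter lies on it, upper face 20 mm above the chest top; a steel stud, 20 mm in diameter, stands 24 mm tall above that, its upper 8 mm tapered to 10 mm. Four sprung brass noses stick out 4.5 mm from the stud, 10 mm above the shoulder. Origin at the centre of the underside, z up.
- dock_seat (a point): Centre of the shoulder's upper face, at the stud's foot: the cap's origin lies here when home. The cap's lip meets the noses about 14 mm above it; the push needed rises to about 9 N, eases once the lip is about 9 mm above, and from about 5 mm the noses snap out over the lip (the click) and draw the cap down, until its lower end rests on the shoulder. Seated, it stays on by itself.
- jar_petrol: Bystander: jar with red lid, 63 mm in diameter, 55 mm tall, at the back. Origin at the centre of its underside.
- ink_orange: Bystander: white ink bottle with orange label, 29 mm in diameter, 96 mm tall, at the back. Origin at the centre of its underside.
- ink_amber: Bystander: black ink bottle with amber label and blue tip, 29 mm in diameter, 86 mm tall, at the back. Origin at the centre of its underside.
- cup_rinse: Bystander: white rinse cup, 65 mm in diameter, 70 mm tall, at the back. Origin at the centre of its underside.
Not all that is in view belongs to the job. What is meant by the dock is not purple, and is the smaller of those in its own colour.

How it is judged (in metres and radians):
On the way, in this order (a step that is already met when the one before it is completed fails the run):
1. the lid lies back on its stop (value of joint case_lid above 1.8 rad), for 0.2 s.
2. the cap is lifted out of the case in the gripper (z of cap in the frame of case above 0.07 m and contact force between the fingers and cap above 0.1 N), for 0.1 s.
3. the cap has clicked over the stud and sits home on the dock (horizontal distance between cap and dock_seat below 0.003 m and z of cap in the frame of dock_seat below 0.002 m), for 0.05 s.
At the end, for the whole second after the job is handed in: The cap is snapped home on the dock's stud (its lower end pressed to within 1 mm of the shoulder, within 3 mm of the stud's axis, upright within 0.1 rad), the gripper is still on it and pushes it down onto the dock with more than 3 N, and the case's lid lies open (over 1.8 rad) (horizontal distance between cap and dock_seat below 0.003 m and z of cap in the frame of dock_seat below 0.001 m and angle between cap's own z axis and vertical below 0.1 rad and contact force between the fingers and cap above 3 N and contact force between cap and dock above 3 N and value of joint case_lid above 1.8 rad); the arm keeps its last pose, push and grip.
It fails at once if a bystander is pushed more than 20 mm or knocked over (distance of any of jar_petrol, ink_orange, ink_amber, cup_rinse from where it was at the start of the episode above 0.02 m or angle between any of jar_petrol, ink_orange, ink_amber, cup_rinse's own z axis and vertical above 0.5 rad).
It also fails if it takes over 58 s, if anything falls off the work surface, if the arm or the gripper's body presses on something with over 40 N, if the wrist force passes 120 N, or if a joint passes its speed limit or range.

ROBOT

A 6-joint arm with a two-finger parallel gripper is mounted at the origin on a cart in front of the work surface, level with it; the furniture and walls round the work are solid. World frame = base frame: x ahead of the robot, y to its left, z up, the work surface at z = 0. Lengths are in m, angles in degrees, forces in N, time in s.
With the tool pointing down it reaches from about 0.35 to 0.975 m from the base axis. Payload 7.1 kg.
Tool frame: the origin (TCP) lies where the fingers leave the gripper's body, on its centre line; the fingertips stand 80 mm ahead of it and the grasp point (between the pads) lies 61 mm ahead of it; z points along the fingers, y is the line along which they close (so a half turn about z gives the same grasp; the last joint's range is limited). The gripper opens to 88 mm and grips with 3 to 60 N. Pads are 20 mm wide; open, the fingers measure 115 mm over their backs; the gripper's body (75 mm by 178 mm) begins 61 mm behind the grasp point.
Start: joints at [-65.661, 24.242, 93.386, -0, 62.372, -1.089], TCP at [0.268, -0.564, 0.303] pointing down, gripper open.
Joint ranges: [-172.04, 172.04], [-51.8, 120.97], [4.93, 147.93], [-75.15, 255.16], [6.16, 154.13], [-145.62, 145.62]. Speed limits (degrees/s): [136.94, 136.94, 172.46, 180, 180, 180].

INTERFACE

Orientations are given as [roll, pitch, yaw] about the fixed x, y, z axes, in that order (R = Rz(yaw) Ry(pitch) Rx(roll)).
In Python, from cell import env, effector, kinematics, eyes, ticket gives the robot as it stands. Calls block until the motion is done:
- env.move_pose(position, orientation): joint-space move of the TCP to a pose.
- env.movel(position, frame=None, velocity=0.15, contact_N=None): straight line of the TCP; frame=None keeps the orientation; velocity is the mean speed in m/s. With contact_N (N) it stops when the force on the tool has changed by that much, and returns True; else False.
- env.move_joints(angles): joint-space move.
- effector.gripper_to(opening): finger opening in m; the grip force is fixed at half the most; returns when the fingers have stopped.
- env.sleep(seconds).
- kinematics.solve_ik(position, orientation): joint angles nearest the present ones, or None.
- env.read_state(): the state.
- eyes.snapshot(name): name is "side" or "top"; returns a dict with "frame" (400x640x3 uint8, blue, green, red), "mtx" (3x3 intrinsics, pixels), "origin" and "rotation" of the camera in the world. Camera axes: x right, y down, z forward; pixel columns grow to the right and rows downward; lengths in m; the calibration is good to about 2 mm. A picture is of the moment at which its call begins. There is no depth.
A pose or a line that the arm cannot do raises env.Unreachable and nothing moves.
- ticket.sign_off(): hands the job in; it is judged then, once.
The state is a dict: "clock": time; "q": joint angles; "dq": joint speeds; "effort": joint torques, N m; "tool_pos": TCP position; "tcp_rot": TCP orientation; "force": force on the tool from outside, world axes, zero at the start; "moment": the same for the moment, N m; "gripper_width": finger opening in m; "finger_force": force on a finger pad.
Only numpy, scipy, OpenCV 4.12 (cv2) and the standard library are available. Lean on these libraries where they do the work, as an engineer would, in place of code of your own. Each camera call takes 0.05 s, during which the arm holds its last target. There are 200 camera calls.

## Working session

There is one attempt and no reset: what is moved stays moved. The work goes in short steps, each a Python script; the robot and the scene stay as the last script left them, time stands still between calls to the robot, and variables do not carry over. Pictures are saved under pics/ and viewed, at most 10 in all, crops included, and the job is handed in when it is done.

```bash
mkdir -p pics; ls
python3 - <<'E'
from cell import env,eyes
import cv2
for n in("top","side"):
    s=eyes.snapshot(n);cv2.imwrite(f"pics/{n}0.png",s["frame"]);print(n,s["mtx"],s["origin"],s["rotation"])
print(env.read_state())
E
```

```text
pics
top [[461.13173954   0.         322.64366224]
 [  0.         461.13173954 196.50401419]
 [  0.           0.           1.        ]] [ 0.42947958 -0.1572402   1.15495646] [-171.89547228    0.33216994  -90.86050354]
side [[426.83177848   0.         323.94084922]
 [  0.         426.83177848 198.95332922]
 [  0.           0.           1.        ]] [0.13764381 0.5191017  0.43745707] [-112.36332901    0.58467891 -147.26469067]
{'clock': 0.1, 'q': array([-6.56607254e+01,  2.42793204e+01,  9.34279121e+01, -2.71176231e-04,
        6.23714341e+01, -1.08830219e+00]), 'dq': array([ 0.19743288, -0.02713426, -0.12137361, -0.09977086, -0.0294726 ,
        0.11636959]), 'effort': array([ 8.69337000e-04, -5.45609307e+01, -2.74323964e+01,  6.45243656e-02,
        1.87753339e-02, -5.60160618e-05]), 'tool_pos': array([ 0.2682174 , -0.56408023,  0.30198144]), 'tcp_rot': array([-1.79921343e+02, -1.25410261e-03,  2.54277019e+01]), 'force': array([0.90394242, 0.58019294, 0.72720418]), 'moment': array([-0.03512591,  0.01605668,  0.00012927]), 'finger_force': 0.0, 'gripper_width': 0.08782879120466783}
```

View pics/top0.png

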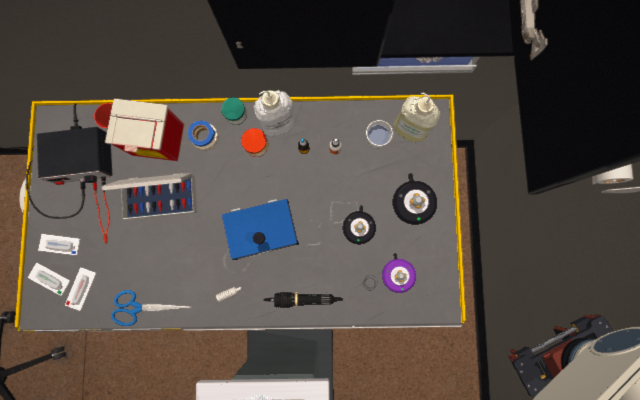

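View pics/side0.png

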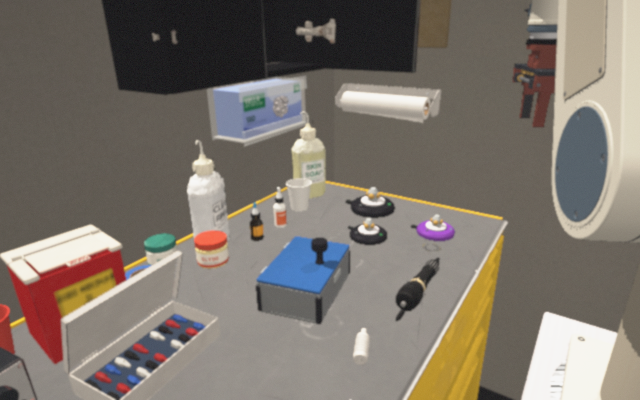

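The top view shows the blue lid around (260,229) with its knob at (259,239), so the front edge faces the robot. The smaller black dock is at (360,227), with a larger black one at (415,202) and a purple one at (400,276). The side view agrees: case (305,275), knob (319,245), dock (368,231).

```bash
cat > h.py <<'E'
import numpy as np, cv2
from scipy.spatial.transform import Rotation as R
from cell import env,effector,kinematics,eyes,ticket
def cam(s):
    r=np.array(s["rotation"]); return np.array(s["origin"]), (R.from_euler("xyz",r,degrees=True).as_matrix() if r.ndim==1 else r), s["mtx"]
def ray(s,uv):
    o,M,K=cam(s); d=M@np.linalg.solve(K,[uv[0],uv[1],1]); return o,d/np.linalg.norm(d)
def onz(s,uv,z):
    o,d=ray(s,uv); return o+d*(z-o[2])/d[2]
def cross(s1,p1,s2,p2):
    (a,d),(b,e)=ray(s1,p1),ray(s2,p2)
    t=np.linalg.lstsq(np.c_[d,-e],b-a,rcond=None)[0]; p,q=a+t[0]*d,b+t[1]*e
    return (p+q)/2,np.linalg.norm(p-q)
def proj(s,P):
    o,M,K=cam(s); c=K@(M.T@(np.array(P)-o)); return c[:2]/c[2]
def comps(mask,amin=20):
    n,l,st,c=cv2.connectedComponentsWithStats(mask.astype(np.uint8)*255)
    return [(st[i].tolist(),c[i].round(2).tolist(),(l==i).astype(np.uint8)) for i in range(1,n) if st[i][4]>=amin]
E
cat > m1.py <<'E'
from h import *
t,s=eyes.snapshot("top"),eyes.snapshot("side")
def blue(f):
    h=cv2.cvtColor(f,cv2.COLOR_BGR2HSV); return (abs(h[...,0].astype(int)-108)<12)&(h[...,1]>150)&(h[...,2]>60)
m=max(comps(blue(t["frame"])),key=lambda c:c[0][4])
cn=max(cv2.findContours(m[2],0,1)[0],key=len)
P=np.array([onz(t,p[0],.062)[:2] for p in cn],np.float32)
print("lid",m[0],r:=cv2.minAreaRect(P),cv2.boxPoints(r).tolist())
def dark(f,x0,y0,x1,y1,th):
    k=np.zeros(f.shape[:2],bool);k[y0:y1,x0:x1]=f[y0:y1,x0:x1].max(2)<th;return max(comps(k,5),key=lambda c:c[0][4])
kt=dark(t["frame"],235,215,285,252,60); ks=dark(s["frame"],305,235,335,252,60)
print("knob",kt[:2],ks[:2],onz(t,kt[1],.1),cross(t,kt[1],s,ks[1]))
f=t["frame"]
k=np.zeros(f.shape[:2],bool);k[205:250,335:385]=f[205:250,335:385].min(2)>140
d=max(comps(k,5),key=lambda c:c[0][4]);c=max(cv2.findContours(d[2],0,1)[0],key=len)
Q=np.array([onz(t,p[0],.02)[:2] for p in c],np.float32); print("shoulder",d[:2],cv2.minEnclosingCircle(Q))
d=dark(f,338,205,382,250,45);k=cv2.morphologyEx(d[2],cv2.MORPH_OPEN,np.ones((7,7),np.uint8)) if 0 else d[2]
c=max(cv2.findContours(k,0,1)[0],key=len);Q=np.array([onz(t,p[0],.016)[:2] for p in c]);print("body",d[:2],Q.min(0),Q.max(0))
cv2.imwrite("pics/crops.png",cv2.resize(np.vstack([np.hstack([f[180:270,210:310],f[180:270,310:410]]),np.hstack([s["frame"][205:295,255:355],s["frame"][190:280,320:420]])]),None,fx=3,fy=3,interpolation=2))
E
python3 m1.py
```

```text
lid [223, 199, 74, 60, 2905] ((0.5112667679786682, -0.001243002712726593), (0.10889704525470734, 0.15778633952140808), 12.819938659667969) [[0.44067010283470154, 0.06360206753015518], [0.475680947303772, -0.09025100618600845], [0.5818634033203125, -0.06608807295560837], [0.5468525886535645, 0.08776500076055527]]
knob ([254, 233, 11, 11, 97], [258.79, 237.82]) ([313, 239, 14, 13, 150], [319.11, 244.97]) [ 0.48680507 -0.00614995  0.1       ] (array([ 0.48762987, -0.0051106 ,  0.09505072]), np.float64(0.0012842912303976987))
shoulder ([351, 218, 18, 18, 197], [359.15, 226.39]) ((0.5148693919181824, -0.24234002828598022), 0.022619960829615593)
body ([343, 207, 33, 37, 414], [358.51, 227.72]) [ 0.47481368 -0.28115901] [ 0.56389287 -0.20211992]
```

View pics/crops.png

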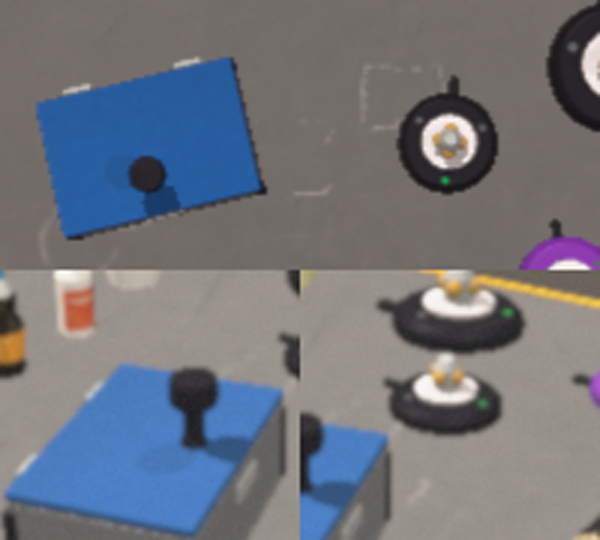

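Everything checks out against the given sizes. The lid rectangle is 109 x 158 mm and turned 12.8°, and the knob is 80 mm from the hinge line. The shoulder radius is 22.6 mm. Next I'll grip the knob across the case's y axis and carry it around the hinge arc with the tool pointing down.

```bash
cat >> h.py <<'E'
A=np.radians(12.82); AX=np.array([np.cos(A),np.sin(A),0]); AY=np.array([-np.sin(A),np.cos(A),0])
C=np.array([.5113,-.0012,0]); H=C+.055*AX+[0,0,.0565]; D=np.array([.5152,-.2420,.02]); YAW=12.82
G=np.array([0,0,.061])
def knob(th):
    return H+.080*(-np.cos(th)*AX+[0,0,np.sin(th)])+.0405*(np.sin(th)*AX+np.array([0,0,np.cos(th)]))
def rep(*k):
    s=env.read_state(); print(round(s["clock"],2),s["tool_pos"].round(4),s["force"].round(1),round(s["gripper_width"],4),round(s["finger_force"],1))
E
python3 - <<'E'
from h import *
k=knob(0);print(k)
effector.gripper_to(.06)
env.move_pose(k+G+[0,0,.08],[180,0,YAW]);rep()
print(env.read_state()["q"].round(1))
print(env.movel(k+G,velocity=.08,contact_N=8));rep()
effector.gripper_to(.02);rep()
if env.read_state()["gripper_width"]>.024:
    for th in np.radians([10,22,35]): env.movel(knob(th)+G,velocity=.08);rep()
    t=eyes.snapshot("side");cv2.imwrite("pics/lift.png",t["frame"])
E
```

```text
[ 0.4869232  -0.00674722  0.097     ]
2.98 [ 0.4872 -0.0073  0.2381] [-0.2 -0.7 -0.4] 0.06 0.0
[ -2.3  18.2 113.4  -0.   48.4  75. ]
False
4.13 [ 0.4872 -0.0068  0.1584] [-0.6 -0.2 -1.2] 0.0601 0.0
4.76 [ 0.4866 -0.0056  0.1581] [-1.1 11.4  3.5] 0.0266 30.0
5.1 [ 0.4944 -0.0038  0.1711] [-0.1  7.4 -3.4] 0.0267 30.0
5.48 [ 0.5065 -0.001   0.1847] [-1.5  7.8 -2.3] 0.0268 30.0
5.88 [0.5226 0.0027 0.1962] [-3.8  6.7  0.1] 0.0269 30.0
```

Run:
```python
from h import *
for th in np.radians([48,61,74,87,98,106]):
    env.movel(knob(th)+G,velocity=.08);rep()
t,s=eyes.snapshot("top"),eyes.snapshot("side")
cv2.imwrite("pics/open.png",np.vstack([t["frame"][150:300,180:440],s["frame"][170:320,200:460]]).repeat(2,0).repeat(2,1))
```

```text
6.33 [0.5411 0.0069 0.2037] [-4.6  6.1  2.9] 0.0268 30.0
6.73 [0.561  0.0114 0.2069] [-3.7  7.1  2.8] 0.027 30.0
7.13 [0.5811 0.0161 0.2055] [-2.   7.3  3. ] 0.0268 30.0
7.53 [0.6003 0.0205 0.1996] [-1.3  7.   3.3] 0.0271 30.0
7.9 [0.6152 0.0239 0.1912] [-1.3  6.8  3.8] 0.0269 30.0
8.21 [0.6249 0.026  0.1834] [0.4 7.3 3.6] 0.0272 30.0
```

View pics/open.png

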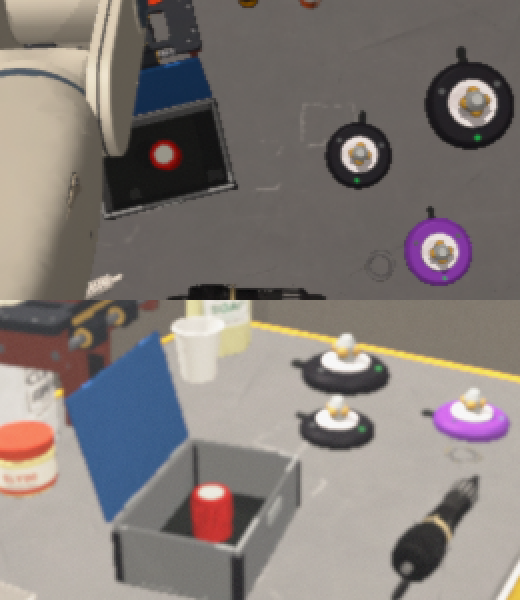

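The lid stands open past upright. The cap is inside, with its white spot at about (262,227) in the top view. Now I'll let go of the knob, retreat and measure the cap.

Run:
```python
from h import *
effector.gripper_to(.06);rep()
p=env.read_state()["tool_pos"]
env.movel(p+.012*AX+[0,0,.03],velocity=.1)
env.movel(p+.012*AX+[0,0,.12],velocity=.2)
env.move_pose(C-.0*AX+[0,-.10,.32],[180,0,YAW]);rep()
t,s=eyes.snapshot("top"),eyes.snapshot("side")
def red(f,b):
    h=cv2.cvtColor(f,cv2.COLOR_BGR2HSV);m=((h[...,0]<8)|(h[...,0]>172))&(h[...,1]>120)&(h[...,2]>70)
    k=np.zeros_like(m);k[b[1]:b[3],b[0]:b[2]]=m[b[1]:b[3],b[0]:b[2]];return max(comps(k,5),key=lambda c:c[0][4])
try:
  for nm,q,b in(("top",t,(240,200,290,255)),("side",s,(280,250,330,300))):
    m=red(q["frame"],b);w=q["frame"].min(2)>130
    h=cv2.convexHull(max(cv2.findContours(m[2],0,1)[0],key=len));inn=np.zeros_like(m[2]);cv2.fillPoly(inn,[h],1)
    sp=max(comps(w&(inn>0),3),key=lambda c:c[0][4])
    print(nm,m[0],"spot",sp[:2],onz(q,sp[1],.047))
    if nm=="top":a=sp[1]
  print(cross(t,a,s,sp[1]))
except Exception as e: print(e)
cv2.imwrite("pics/open2.png",np.vstack([t["frame"][150:300,180:440],s["frame"][170:320,200:460]]).repeat(2,0).repeat(2,1))
```

```text
9.0 [0.6244 0.0245 0.1832] [-0.1  1.   0.3] 0.0602 0.0
10.82 [ 0.512  -0.101   0.3197] [ 0.5 -0.2 -0.1] 0.0601 0.0
max() iterable argument is empty
```

View pics/open2.png

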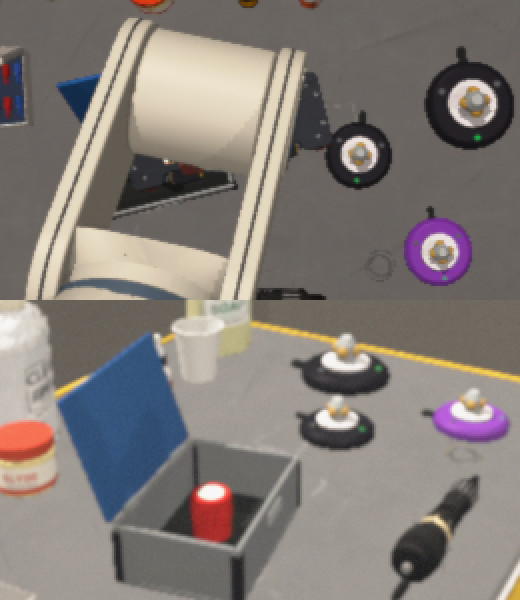

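The lid stays back on its stop. The arm now hides the cap from the top camera, but the earlier `open.png` shows it and the cap hasn't moved, so I'll measure from that.

```bash
cat > m2.py <<'E'
from h import *
I=cv2.imread("pics/open.png")[::2,::2]
t,s=eyes.snapshot("top"),eyes.snapshot("side")
R_={}
for nm,q,I0,off,b in(("top",t,I[:150],(180,150),(65,60,100,95)),("side",s,I[150:],(200,170),(85,85,125,125))):
    h=cv2.cvtColor(I0,cv2.COLOR_BGR2HSV);m=((h[...,0]<10)|(h[...,0]>170))&(h[...,1]>100)&(h[...,2]>60)
    w=I0.min(2)>150
    k=np.zeros(m.shape,bool);k[b[1]:b[3],b[0]:b[2]]=True
    r=max(comps(m&k,5),key=lambda c:c[0][4]);hull=cv2.convexHull(max(cv2.findContours(r[2],0,1)[0],key=len))
    inn=np.zeros_like(r[2]);cv2.fillPoly(inn,[hull],1)
    sp=max(comps(w&(inn>0),3),key=lambda c:c[0][4])
    u=np.array(sp[1])+off;R_[nm]=u
    print(nm,r[0],sp[0],u,onz(q,u,.047))
P,e=cross(t,R_["top"],s,R_["side"]);print(P,e,"case frame",(P-C)@AX,(P-C)@AY)
E
python3 m2.py
```

```text
Traceback (most recent call last):
  File "m2.py", line 11, in <module>
    sp=max(comps(w&(inn>0),3),key=lambda c:c[0][4])
ValueError: max() iterable argument is empty
```

```bash
python3 - <<'E'
import cv2
I=cv2.imread("pics/open.png")[::2,::2]
print(I.shape);print(I[78,70:95].tolist());print(I[150+95,95:120].tolist())
E
sed -i 's/I0.min(2)>150/I0.min(2)>90/' m2.py; python3 m2.py
```

```text
(300, 260, 3)
[[19, 20, 20], [21, 21, 21], [19, 19, 19], [19, 19, 19], [20, 19, 46], [9, 13, 119], [23, 27, 138], [77, 84, 145], [126, 138, 151], [136, 148, 152], [136, 148, 152], [137, 149, 152], [137, 149, 152], [137, 149, 152], [137, 149, 152], [129, 141, 151], [74, 82, 146], [27, 32, 141], [9, 14, 120], [5, 9, 105], [9, 12, 80], [20, 21, 43], [21, 22, 24], [22, 24, 23], [20, 22, 22]]
[[90, 94, 108], [68, 71, 139], [59, 63, 189], [89, 97, 216], [156, 169, 227], [202, 217, 232], [219, 231, 235], [223, 234, 235], [224, 235, 235], [224, 234, 236], [223, 234, 235], [224, 234, 236], [224, 235, 236], [223, 234, 235], [221, 232, 235], [216, 227, 235], [177, 192, 230], [119, 128, 226], [74, 81, 217], [82, 86, 188], [99, 103, 146], [106, 110, 120], [110, 115, 117], [113, 117, 120], [113, 117, 119]]
top [75, 70, 16, 15, 134] [77, 73, 9, 9, 62] [261.39 226.63] [ 0.51645133 -0.00469916  0.047     ]
side [95, 91, 22, 30, 509] [98, 91, 17, 10, 119] [305.45 265.25] [ 0.51722842 -0.00425478  0.047     ]
[ 0.51683517 -0.00445775  0.04695728] 0.0008864597975496714 case frame 0.004674327761239149 -0.004404735557460624
```

The two views agree to 0.9 mm, and the cap's top height comes out at 0.0470 m as it should, near the middle of the case. Next I'll grasp it, lift it out and carry it above the dock.

Run:
```python
from h import *
P=np.array([.5168,-.0045,.031])
env.move_pose(P+G+[0,0,.10],[180,0,YAW])
print(env.movel(P+G,velocity=.1,contact_N=8));rep()
effector.gripper_to(.025);rep()
w=env.read_state()["gripper_width"]
if w>.030:
    q=env.read_state()["tool_pos"]
    env.movel(q+[0,0,.12],velocity=.15);rep()
    # cap origin is 26 mm below grasp point
    env.move_pose(D+G+[0,0,.026+.055],[180,0,YAW]);rep()
    t,s=eyes.snapshot("top"),eyes.snapshot("side")
    cv2.imwrite("pics/above.png",np.vstack([t["frame"][150:300,250:510],s["frame"][120:270,240:500]]).repeat(2,0).repeat(2,1))
    h=cv2.cvtColor(s["frame"],cv2.COLOR_BGR2HSV);m=((h[...,0]<8)|(h[...,0]>172))&(h[...,1]>120)&(h[...,2]>60);m[:, :330]=0;m[:,420:]=0;m[:140]=0;m[260:]=0
    for c in comps(m,10):print(c[:2])
    b=D+[0,0,.055];print("expect cap bottom/top centre",proj(s,b),proj(s,b+[0,0,.042]),"stud foot/tip",proj(s,D),proj(s,D+[0,0,.024]))
```

```text
False
12.96 [ 0.5172 -0.0045  0.0925] [ 0.1  0.6 -0.1] 0.0603 0.0
13.49 [ 0.5169 -0.0045  0.0922] [-0.1  0.2  3. ] 0.034 30.0
14.44 [ 0.5163 -0.0045  0.2115] [ 0.2 -0.6 -0.4] 0.0342 30.0
15.4 [ 0.5151 -0.2412  0.1617] [ 0.3 -0.3 -0.1] 0.0339 30.0
([358, 141, 8, 5, 13], [361.46, 142.77])
([350, 167, 4, 10, 15], [351.8, 171.67])
([361, 170, 6, 11, 20], [363.1, 174.55])
([365, 182, 6, 5, 13], [367.54, 184.23])
([362, 185, 16, 25, 200], [371.31, 198.6])
([363, 197, 3, 7, 10], [364.3, 199.6])
expect cap bottom/top centre [369.33474384 205.00455988] [369.93581319 186.7417067 ] stud foot/tip [368.57855306 227.98061289] [368.90434345 218.0818182 ]
```

View pics/above.png

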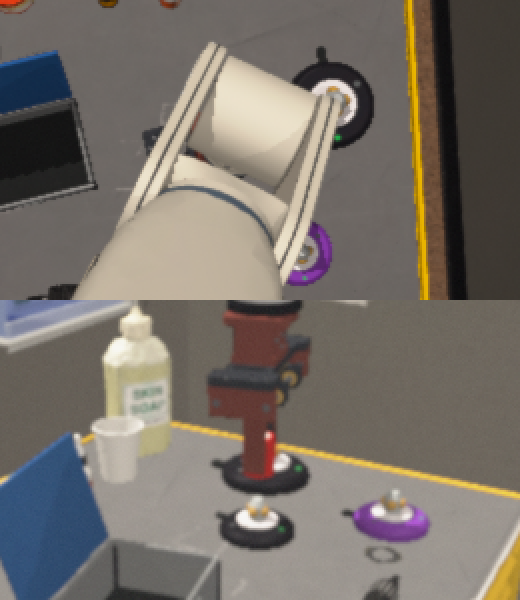

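The side view shows the cap held upright above the dock, with its red edge at crop (269,455) over the stud at crop (258,510). That's where it should be, so I'll lower it and push in small steps, watching the force.

Run:
```python
from h import *
B=D+G+[0,0,.026]
print(env.movel(B+[0,0,.018],velocity=.08,contact_N=5));rep()
for z in(.014,.012,.010,.008,.006,.004,.002,0,-.001):
    env.movel(B+[0,0,z],velocity=.03);env.sleep(.1);rep()
    f=env.read_state()["force"]
    if f[2]>25: break
```

```text
False
16.11 [ 0.5151 -0.2419  0.1245] [ 0.1 -0.  -0.5] 0.0338 30.0
16.49 [ 0.5153 -0.2421  0.1212] [-0.1  0.2 -1. ] 0.0346 30.0
16.84 [ 0.5155 -0.2421  0.1194] [-1.1  1.3  5.4] 0.0338 30.0
17.19 [ 0.5154 -0.2421  0.1172] [1.  0.2 4.1] 0.0338 30.0
17.54 [ 0.515  -0.2419  0.1146] [ 0.6 -0.4 -2.1] 0.034 30.0
17.89 [ 0.5147 -0.2417  0.1125] [-0.3  0.  -4.5] 0.034 30.0
18.24 [ 0.5149 -0.2419  0.1104] [ 1.9 -0.5 -9.9] 0.0344 30.0
18.59 [ 0.515  -0.2418  0.1089] [ 0.3  1.1 -7.9] 0.0338 30.0
18.94 [ 0.5156 -0.2423  0.1075] [-0.2 -0.9 -1.1] 0.034 30.0
19.29 [ 0.5156 -0.2423  0.1072] [-1.8  0.6  9.6] 0.0341 30.0
```

The click shows as a push up to 5 N, then the cap drawn down (−10 N). It then bottomed out at the expected height. Now I'll build a firm steady push and check it.

Run:
```python
from h import *
B=D+G+[0,0,.026]
for z in(-.0015,-.002,-.0025,-.003):
    env.movel(B+[0,0,z],velocity=.02);env.sleep(.3);rep()
    if env.read_state()["force"][2]>17: break
for _ in range(3): env.sleep(.4);rep()
t,s=eyes.snapshot("top"),eyes.snapshot("side")
cv2.imwrite("pics/seated.png",cv2.resize(np.hstack([s["frame"][160:260,320:420],s["frame"][190:290,220:320]]),None,fx=4,fy=4,interpolation=2))
```

```text
19.84 [ 0.5157 -0.2423  0.1072] [-3.   2.  14.9] 0.0339 30.0
20.39 [ 0.5157 -0.2423  0.1072] [-4.4  2.2 18.7] 0.0341 30.0
20.79 [ 0.5157 -0.2423  0.1072] [-4.8  1.9 19.5] 0.0335 30.0
21.19 [ 0.5157 -0.2423  0.1071] [-4.3  2.3 19.2] 0.0337 30.0
21.59 [ 0.5157 -0.2423  0.1071] [-4.8  2.5 19.7] 0.034 30.0
```

View pics/seated.png

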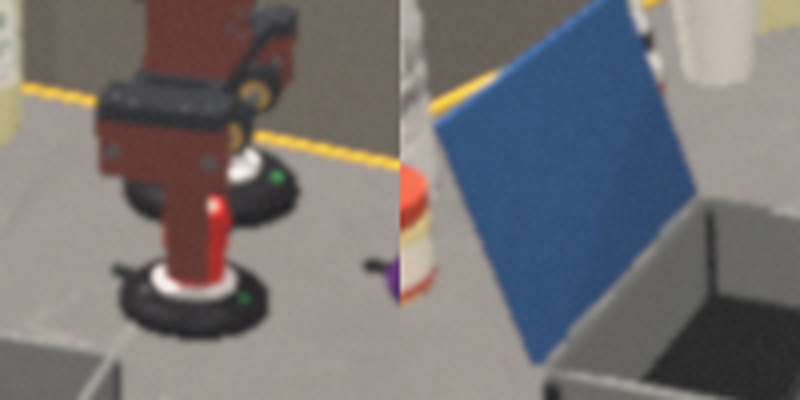

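The cap sits on the white shoulder at crop (205,275), centred on the dock, and the lid is still open. The push holds steady at about 19 N, and the implied cap origin is 0.020 m, which is the shoulder height.

```bash
python3 -c "
from cell import ticket
print(ticket.sign_off())"
```

```text
the job is handed in; nothing more can be done
None
```

I handed the job in: the lid is open on its stop, and the red cap clicked home on the smaller black dock with the gripper still pushing it down at about 19 N. The robot clock read about 22 s, and no verdict came back on sign-off.

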